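Load the sampler tray in reverse order

ROBOT

A 7-joint arm with a two-finger parallel gripper is mounted at the origin on the work surface. World frame = base frame: x ahead of the robot, y to its left, z up, the work surface at z = 0. Lengths are in m, angles in degrees, forces in N, time in s.
With the tool pointing down it reaches from about 0.425 to 0.875 m from the base axis. Payload 8.4 kg.
Tool frame: the origin (TCP) lies at the very end of the fingers, on their centre line; the grasp point (between the pads) lies 19 mm behind it (tcp_to_grasp is the distance from the TCP to the grasp point, in m); z points along the fingers, x is the direction in which the jaws open and shut, and the axes are right-handed (so a half turn about z gives the same grasp; the last joint's range is limited). The gripper opens to 87 mm and grips with 3 to 60 N. Pads are 19 mm wide; open, the fingers measure 117 mm over their backs; the gripper's body (75 mm by 190 mm) begins 51 mm behind the grasp point.
Start: joints at [67.254, 19.091, 2.286, 83.961, -0.768, 76.965, -3.352], TCP at [0.191, -0.621, 0.189] pointing down, gripper open.
Joint ranges: [-147.57, 147.57], [-21.85, 119.76], [-74.77, 79.35], [14.55, 137.4], [-85.83, 265.84], [4.83, 119.75], [-152.11, 152.11]. Speed limits (degrees/s): [127.2, 127.2, 159.86, 159.86, 180, 180, 180].

INTERFACE

Orientations are given as [roll, pitch, yaw] about the fixed x, y, z axes, in that order (R = Rz(yaw) Ry(pitch) Rx(roll)).
In Python, from rig import * gives the robot as it stands.
- The arm moves only by the tool servo_tool, never from a script. Its argument "targets" is a list of rows, each an object with "travel": the shift along the tool's x, y, z in m, a list of three; "dr": the turn, a rotation vector about the tool's x, y, z in rad, a list of three; "claw": the opening in per cent of the stroke, from 0 (shut) to 100 (fully open). A call has 1 to 8 rows; each row shifts and turns the commanded pose from where the row before left it, along the tool's axes as they then stand; what a row does not reach is not made up. A row lasts 1/8 s, in which the tool goes at most 62.5 mm and 10.7 degrees, less where a joint would pass 70% of its speed; a pose out of reach is approached as far as the arm can. A call with a gripper value outside its range is refused whole. The fingers move at their own pace and stop on an object; "force" is the grip in N (left out, the last holds). Time passes only in rows, so rows that do not move let the fingers close. It gives the time, the measured TCP pose, the force and the opening at its end, in the units of the state.
- get_obs(): the state, without advancing time (a new reading comes with each control period).
- camera(name): name is "side" or "top"; returns a dict with "frame" (400x640x3 uint8, red, green, blue), "z_map" (400x640 float32, m along the optical axis (not along the pixel's ray), 0 where there is no reading), "K" (3x3 intrinsics, pixels), "world_to_cam" (4x4, takes a point from world to camera coordinates). Camera axes: x right, y down, z forward; pixel columns grow to the right and rows downward; lengths in m; the calibration is good to about 2 mm. A picture is of the moment at which its call begins.
- job_done(): hands the job in, once; it reports no verdict.
The state is a dict: "clock": time; "joint_positions": joint angles; "joint_vel": joint speeds; "joint_torque": joint torques, N m; "eef_pos": TCP position; "tool_rot": TCP orientation; "force": force on the tool from outside, world axes, zero at the start; "moment": the same for the moment, N m; "gripper_width": opening from 0.0 (shut) to 1.0 (fully open).
Only numpy, scipy, OpenCV 4.12 (cv2) and the standard library are available. Lean on these libraries where they do the work, as an engineer would, in place of code of your own. Each camera call takes 0.05 s, during which the arm holds its last target. There are 200 camera calls.

TASK

Load the chromatograph's aluminium sampler tray from the black storage rack with the row of four vials reversed: the vial that starts nearest the storage rack's striped end goes in the tray pocket farthest from the tray's striped end, the next one in the next pocket, and so on, until the vial from the far end stands right beside the tray's stripes. Keep the vials upright, leave one standing on the floor of each pocket, and do not disturb the mouse or the brown jar.

Things in the scene. Friction and masses are not known exactly. Their poses are not given: they have to be found in the camera images.
- storage_rack: Fixed black rack, any yaw: a row of four square pockets along its y. Origin: centre of the row, on the work surface; z up. Pocket centres at x 0, y -84, -28, 28, 84 mm; each 52 mm square inside, floor 4 mm up, rim 30 mm up, walls 4 mm. Yellow-and-black striped end block at its +y end (y 114 to 138, 30 mm high). A ledge 20 mm high on its -x side (x -30 to -54) carries the colour tags.
- sampler_tray: Fixed bare-aluminium tray, any yaw, empty, no ledge: a row of four square pockets along its y. Origin: centre of the row, on the work surface; z up. Pocket centres at x 0, y -84, -28, 28, 84 mm; each 52 mm square inside, floor 4 mm up, rim 30 mm up, walls 4 mm. Yellow-and-black striped end block at its +y end (y 114 to 138, 30 mm high). Left or right of the robot.
- red_vial: Loose upright brown glass sample vial with a red screw cap, 50 to 105 g. Origin: centre of its underside; z up along its axis. Body 30 mm diameter, 72 mm tall; cap 27 mm diameter from 76 mm to the top at 95 mm. Starts standing in the storage-rack pocket beside the red tag.
- green_vial: Loose upright brown glass sample vial with a green screw cap, 50 to 105 g. Origin: centre of its underside; z up along its axis. Body 30 mm diameter, 72 mm tall; cap 27 mm diameter from 76 mm to the top at 95 mm. Starts standing in the storage-rack pocket beside the green tag.
- blue_vial: Loose upright brown glass sample vial with a blue screw cap, 50 to 105 g. Origin: centre of its underside; z up along its axis. Body 30 mm diameter, 72 mm tall; cap 27 mm diameter from 76 mm to the top at 95 mm. Starts standing in the storage-rack pocket beside the blue tag.
- purple_vial: Loose upright brown glass sample vial with a purple screw cap, 50 to 105 g. Origin: centre of its underside; z up along its axis. Body 30 mm diameter, 72 mm tall; cap 27 mm diameter from 76 mm to the top at 95 mm. Starts standing in the storage-rack pocket beside the purple tag.
- red_tag: Fixed red plastic tag (18 x 40 x 3 mm) on the storage rack's ledge; it marks the pocket in which the red-capped vial starts and stays there. Origin: centre of its underside, 20 mm above the work surface; the centre of its pocket lies 43 mm away along its +x axis (axes parallel to the rack's).
- green_tag: Fixed green plastic tag (18 x 40 x 3 mm) on the storage rack's ledge; it marks the pocket in which the green-capped vial starts and stays there. Origin: centre of its underside, 20 mm above the work surface; the centre of its pocket lies 43 mm away along its +x axis (axes parallel to the rack's).
- blue_tag: Fixed blue plastic tag (18 x 40 x 3 mm) on the storage rack's ledge; it marks the pocket in which the blue-capped vial starts and stays there. Origin: centre of its underside, 20 mm above the work surface; the centre of its pocket lies 43 mm away along its +x axis (axes parallel to the rack's).
- purple_tag: Fixed purple plastic tag (18 x 40 x 3 mm) on the storage rack's ledge; it marks the pocket in which the purple-capped vial starts and stays there. Origin: centre of its underside, 20 mm above the work surface; the centre of its pocket lies 43 mm away along its +x axis (axes parallel to the rack's).
- mouse: Bystander: black computer mouse, 100 x 58 mm, 32 mm high, loose, between the two racks; origin at the centre of its underside.
- brown_jar: Bystander: closed brown glass reagent jar, 64 mm diameter, 80 mm tall, black lid, loose, between the two racks; origin at the centre of its underside.

How it is judged:
By the outcome, as a careful person would: the job done as asked, in the order asked, and still so for the second after the job is handed in, with the robot touching nothing.
It also fails if it takes over 128 s, if anything falls off the work surface, if the arm or the gripper's body presses on something with over 40 N, if the wrist force passes 120 N, or if a joint passes its speed limit or range.

## Working session

There is one attempt and no reset: what is moved stays moved. The work goes in short steps, Python scripts to look and compute and a tool call to move; the robot and the scene stay as the last step left them, time stands still between calls to the robot, and variables do not carry over. Pictures are saved under pics/ and viewed, about 12 in all and at most 16, crops included, and the job is handed in when it is done.

Besides the shell and the picture viewer there is one more tool, called after "Call:" as name(argument=value, ...), one argument or row to a line, values as JSON. servo_tool: Moves the arm, as the interface text tells. Its arguments: {"type":"object","properties":{"targets":{"type":"array"},"force":{"type":"number"}},"required":["targets"]}

```bash
ls; mkdir -p pics
python3 - <<'E'
from rig import *
import cv2
print(get_obs())
for n in("top","side"):
    c=camera(n);cv2.imwrite(f"pics/{n}0.png",c["frame"][:,:,::-1]);print(n,c["K"],c["world_to_cam"])
E
```

```text
pics
{'clock': 0.0, 'joint_positions': array([67.25427465, 19.13009045,  2.2853669 , 84.01123232, -0.76797739,
       76.96611331, -3.35109626]), 'joint_vel': array([ 0.0071708 , -0.0779198 ,  0.01695815,  0.11981329,  0.04372487,
       -0.03633482, -0.0373698 ]), 'joint_torque': array([-3.79673447e-04, -6.56352210e+01,  1.33530702e+00, -4.03806281e+01,
       -5.97867672e-02,  4.41891490e-02,  1.35599726e-04]), 'eef_pos': array([ 0.19052022, -0.62089905,  0.18837685]), 'tool_rot': array([ 1.79993754e+02,  9.19760992e-02, -7.29390749e+01]), 'force': array([ 0.74029542, -0.12190612, -0.4583166 ]), 'moment': array([-0.01430037, -0.02963538, -0.02855449]), 'gripper_width': 1.0017873909720376}
top [[484.9224681    0.         321.77700142]
 [  0.         484.9224681  197.93501076]
 [  0.           0.           1.        ]] [[-0.01807259 -0.99979078  0.00957976 -0.02870192]
 [-0.99342581  0.01687261 -0.11322753  0.55467683]
 [ 0.1130422  -0.0115631  -0.9935229   1.21405661]
 [ 0.          0.          0.          1.        ]]
side [[395.40633744   0.         322.60423022]
 [  0.         395.40633744 204.2286788 ]
 [  0.           0.           1.        ]] [[ 0.98667634 -0.16224532 -0.01209344 -0.54225697]
 [-0.13322715 -0.76306473 -0.6324419   0.07549428]
 [ 0.09338266  0.62562663 -0.77451339  0.9957511 ]
 [ 0.          0.          0.          1.        ]]
```

View pics/top0.png

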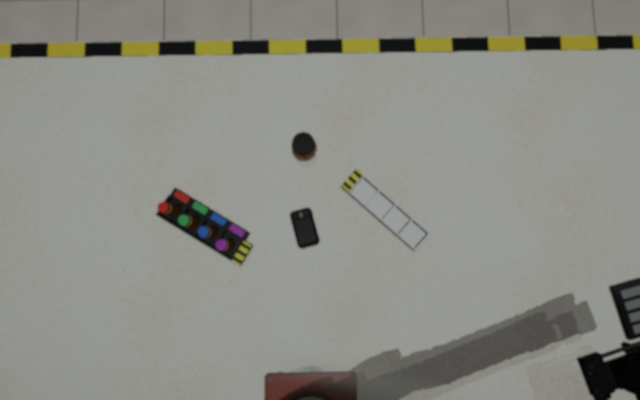

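View pics/side0.png

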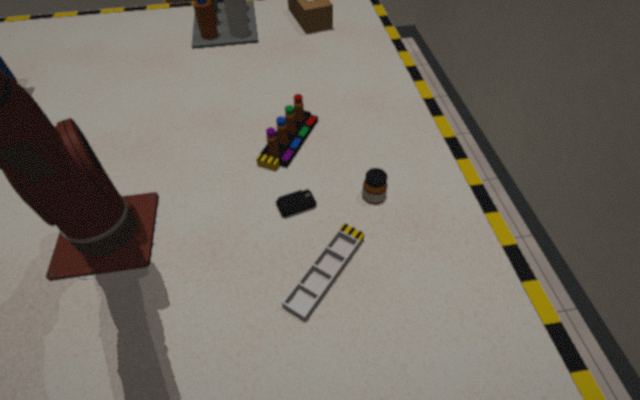

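```bash
cat > h.py <<'E'
from rig import *
import cv2, numpy as np
def cloud(c):
    K=c["K"];T=c["world_to_cam"];v,u=np.mgrid[:400,:640];z=c["z_map"]
    p=np.stack([(u-K[0,2])/K[0,0]*z,(v-K[1,2])/K[1,1]*z,z],-1)
    return (p-T[:3,3])@T[:3,:3]
def ray(c,uv,h):
    K=c["K"];T=c["world_to_cam"];R=T[:3,:3]
    o=-R.T@T[:3,3];d=R.T@np.linalg.inv(K)@np.array([uv[0],uv[1],1.])
    return o+d*(h-o[2])/d[2]
HUE={'red':((0,8),(172,180)),'green':((50,80),),'blue':((100,125),),'purple':((135,165),)}
def blobs(c,col,smin=110,vmin=60):
    hsv=cv2.cvtColor(c["frame"],cv2.COLOR_RGB2HSV);m=0
    for a,b in HUE[col]: m=m|cv2.inRange(hsv,(a,smin,vmin),(b,255,255))
    n,l,s,ce=cv2.connectedComponentsWithStats(m)
    return l,[(i,int(s[i,4]),ce[i]) for i in range(1,n) if s[i,4]>=25]
E
python3 - <<'E'
from h import *
np.set_printoptions(precision=4,suppress=True)
for n in("top","side"):
    c=camera(n);P=cloud(c)
    for k in HUE:
        l,b=blobs(c,k)
        for i,a,ce in b:
            if a<400:print(n,k,a,ce.round(1),"med",np.median(P[l==i],0),"tag",ray(c,ce,.023)[:2],"cap",ray(c,ce,.09)[:2])
    x,y,z=P[...,0],P[...,1],P[...,2]
    for nm,yr,zr in(("tray",(-.35,-.02),(.018,.045)),("rack",(.1,.4),(.012,.045)),("jar",(-.02,.12),(.06,.1)),("mouse",(-.02,.12),(.012,.045))):
        m=((x>.3)&(x<.85)&(y>yr[0])&(y<yr[1])&(z>zr[0])&(z<zr[1])).astype(np.uint8)
        k,l,s,_=cv2.connectedComponentsWithStats(m,connectivity=8)
        if k<2: continue
        i=1+s[1:,4].argmax();Q=P[l==i]
        r=cv2.minAreaRect(Q[:,:2].astype(np.float32));print(n,nm,len(Q),np.median(Q[:,2]),r)
    hsv=cv2.cvtColor(c["frame"],cv2.COLOR_RGB2HSV);m=cv2.inRange(hsv,(18,90,70),(40,255,255))
    m=m*((x>.3)&(x<.85)&(abs(y)<.4)).astype(np.uint8)
    for s in(1,-1):
        q=np.argwhere((m>0)&(s*y>0)).mean(0)[::-1];print("stripe",s,q,ray(c,q,.03))
E
```

```text
top red 139 [181.1 196.7] med [0.5642 0.3246 0.0229] tag [0.5644 0.3244] cap [0.5563 0.3056]
top red 110 [163.5 207.4] med [0.5306 0.3461 0.0979] tag [0.5375 0.3691] cap [0.5308 0.3479]
top green 125 [199.4 207.9] med [0.5343 0.2763 0.0232] tag [0.5345 0.2769] cap [0.528  0.2607]
top green 120 [183.  219.5] med [0.5008 0.2983 0.0986] tag [0.5053 0.3187] cap [0.5004 0.3002]
top blue 139 [217.8 219.1] med [0.5051 0.2294 0.0225] tag [0.5048 0.2296] cap [0.4999 0.2159]
top blue 122 [202.4 231.3] med [0.4711 0.2517 0.0981] tag [0.4743 0.2686] cap [0.471  0.2528]
top purple 130 [236.2 230.4] med [0.4758 0.1823 0.0225] tag [0.4752 0.1824] cap [0.4719 0.1713]
top purple 123 [220.5 244.5] med [0.4391 0.2078 0.0986] tag [0.4399 0.2222] cap [0.4385 0.2089]
top tray 811 0.030107658153589272 ((0.5244160890579224, -0.2001989185810089), (0.2526691257953644, 0.06100909784436226), 47.259239196777344)
top rack 1638 0.024785893048393265 ((0.48942288756370544, 0.2598082423210144), (0.2533033490180969, 0.08444004505872726), 58.031639099121094)
top jar 407 0.08034214659017844 ((0.6891219615936279, 0.00776
[... 1061 characters left out ...]
83 ] cap [0.4743 0.112 ]
side tray 1258 0.02910811201509212 ((0.5228914022445679, -0.19989705085754395), (0.2538532614707947, 0.061878837645053864), 47.32441711425781)
side rack 1356 0.0240480103502574 ((0.4883340001106262, 0.2582635283470154), (0.2552335262298584, 0.08509106189012527), 57.951263427734375)
side jar 372 0.07985231032408194 ((0.6881004571914673, 0.006767723709344864), (0.0557524636387825, 0.05420628935098648), 77.35948181152344)
side mouse 642 0.030557423645401507 ((0.4797041416168213, 0.0069200992584228516), (0.09960439056158066, 0.0559442974627018), 13.154327392578125)
stripe 1 [267.5792 161.7511] [0.4192 0.1571 0.03  ]
stripe -1 [352.2549 231.817 ] [ 0.603  -0.1185  0.03  ]
```

Rack, tray and caps agree between the two views: cap tops are at 0.099 and the tag pitch is 56 mm. Purple is nearest the rack's stripes, so it goes to tray y=-84. Blue goes to -28, green to +28 and red to +84.

Call:
servo_tool(
  targets=[
    {"travel": [0, 0, 0], "dr": [0, 0, -0.179], "claw": 100},
    {"travel": [0, 0, 0], "dr": [0, 0, -0.179], "claw": 100},
    {"travel": [0, 0, 0], "dr": [0, 0, -0.179], "claw": 100},
    {"travel": [0, 0, 0], "dr": [0, 0, -0.179], "claw": 100},
    {"travel": [0.005, -0.044, 0], "dr": [0, 0, 0], "claw": 100},
    {"travel": [0.005, -0.044, 0], "dr": [0, 0, 0], "claw": 100},
    {"travel": [0.005, -0.044, 0], "dr": [0, 0, 0], "claw": 100},
    {"travel": [0.005, -0.044, 0], "dr": [0, 0, 0], "claw": 100},
  ],
)

```text
clock: 1.2
eef_pos: [0.3014, -0.4813, 0.1891]
tool_rot: [-180.0, 0.0, -31.9]
force: [0.6, -0.1, 0.4]
gripper_width: 1.002
```

```bash
cat > plan.py <<'E'
# shift in tool axes (tool down) from a start [x,y,z] or the measured pose to each given target x,y,z at a yaw
import sys
from h import *
o=get_obs();p=o["eef_pos"];yaw=float(sys.argv[1])
print("t",round(o["clock"],2),"tcp",p.round(4),"rot",o["tool_rot"].round(2),"F",o["force"].round(1),"w",round(o["gripper_width"],3))
print("dr about tool z",round(float(np.radians(-((yaw-o["tool_rot"][2]+180)%360-180))),4))
a=np.radians(yaw);c,s=np.cos(a),np.sin(a)
for t in sys.argv[2:]:
    q=np.array([float(v) for v in t.split(",")]);d=q-p
    print(t,"tool shift",np.round([d[0]*c+d[1]*s,d[0]*s-d[1]*c,-d[2]],4));p=q
E
python3 plan.py -32 .52,-.2,.18 .4392,.2056,.18
```

```text
t 1.2 tcp [ 0.3014 -0.4813  0.1891] rot [-1.800e+02  1.000e-02 -3.192e+01] F [ 0.6 -0.1  0.4] w 1.002
dr about tool z 0.0014
.52,-.2,.18 tool shift [ 0.0363 -0.3544  0.0091]
.4392,.2056,.18 tool shift [-0.2835 -0.3012 -0.    ]
```

Call:
servo_tool(
  targets=[
    {"travel": [0.0045, -0.0443, 0.001], "dr": [0, 0, 0], "claw": 100},
    {"travel": [0.0045, -0.0443, 0.001], "dr": [0, 0, 0], "claw": 100},
    {"travel": [0.0045, -0.0443, 0.001], "dr": [0, 0, 0], "claw": 100},
    {"travel": [0.0045, -0.0443, 0.001], "dr": [0, 0, 0], "claw": 100},
    {"travel": [0.0045, -0.0443, 0.001], "dr": [0, 0, 0], "claw": 100},
    {"travel": [0.0045, -0.0443, 0.001], "dr": [0, 0, 0], "claw": 100},
    {"travel": [0.0045, -0.0443, 0.001], "dr": [0, 0, 0], "claw": 100},
    {"travel": [0.0045, -0.0443, 0.001], "dr": [0, 0, 0], "claw": 100},
  ],
)

```text
clock: 2.2
eef_pos: [0.5193, -0.1996, 0.1812]
tool_rot: [180.0, -0.0, -31.9]
force: [1.1, -1.3, -0.2]
gripper_width: 1.003
```

Call:
servo_tool(
  targets=[
    {"travel": [-0.035, -0.0377, 0], "dr": [0, 0, 0], "claw": 100},
    {"travel": [-0.035, -0.0377, 0], "dr": [0, 0, 0], "claw": 100},
    {"travel": [-0.035, -0.0377, 0], "dr": [0, 0, 0], "claw": 100},
    {"travel": [-0.035, -0.0377, 0], "dr": [0, 0, 0], "claw": 100},
    {"travel": [-0.035, -0.0377, 0], "dr": [0, 0, 0], "claw": 100},
    {"travel": [-0.035, -0.0377, 0], "dr": [0, 0, 0], "claw": 100},
    {"travel": [-0.035, -0.0377, 0], "dr": [0, 0, 0], "claw": 100},
    {"travel": [-0.035, -0.0377, 0], "dr": [0, 0, 0], "claw": 100},
  ],
)

```text
clock: 3.2
eef_pos: [0.4399, 0.2047, 0.1814]
tool_rot: [-180.0, -0.0, -31.9]
force: [0.4, 0.3, 0.1]
gripper_width: 1.0
```

```bash
python3 plan.py -32 .4390,.2056,.18 .4390,.2056,.042
python3 - <<'E'
from h import *
c=camera("side");f=c["frame"][60:260,180:440,::-1];cv2.imwrite("pics/s1.png",cv2.resize(f,None,fx=3,fy=3))
E
```

```text
t 3.2 tcp [0.4399 0.2047 0.1814] rot [-1.7999e+02 -4.0000e-02 -3.1940e+01] F [0.4 0.3 0.1] w 1.0
dr about tool z 0.0011
.4390,.2056,.18 tool shift [-0.0012 -0.0003  0.0014]
.4390,.2056,.042 tool shift [ 0.    -0.     0.138]
```

View pics/s1.png

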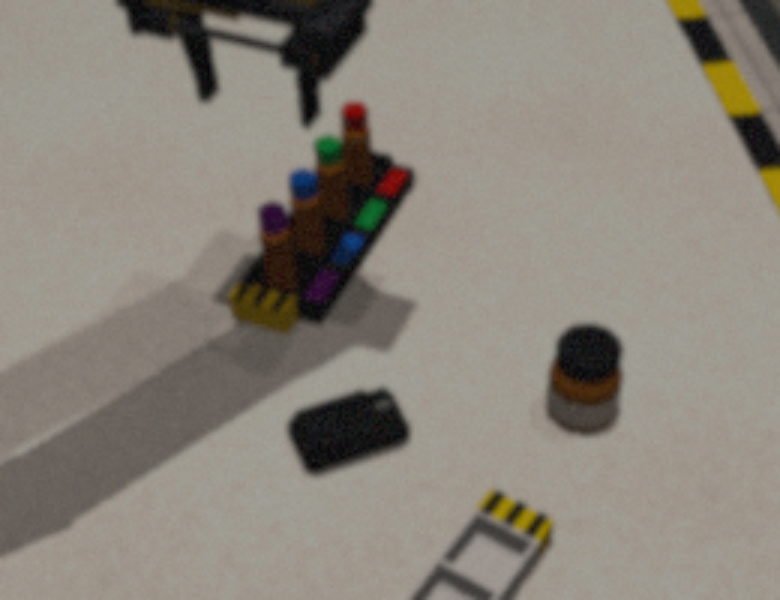

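The side crop shows the fingers at about (205,80) and (310,100), jaws across the row and above the vials. The mouse and jar are clear, so I'm descending.

Call:
servo_tool(
  targets=[
    {"travel": [-0.0012, 0, 0.03], "dr": [0, 0, 0], "claw": 100},
    {"travel": [0, 0, 0.03], "dr": [0, 0, 0], "claw": 100},
    {"travel": [0, 0, 0.03], "dr": [0, 0, 0], "claw": 100},
    {"travel": [0, 0, 0.025], "dr": [0, 0, 0], "claw": 100},
    {"travel": [0, 0, 0.015], "dr": [0, 0, 0], "claw": 100},
    {"travel": [0, 0, 0.0095], "dr": [0, 0, 0], "claw": 100},
    {"travel": [0, 0, 0], "dr": [0, 0, 0], "claw": 100},
  ],
  force=20,
)

```text
clock: 4.12
eef_pos: [0.4393, 0.2039, 0.0417]
tool_rot: [180.0, 0.0, -31.9]
force: [-0.5, -0.1, 0.1]
gripper_width: 1.005
```

Call:
servo_tool(
  targets=[
    {"travel": [0, 0, 0], "dr": [0, 0, 0], "claw": 10},
    {"travel": [0, 0, 0], "dr": [0, 0, 0], "claw": 10},
    {"travel": [0, 0, 0], "dr": [0, 0, 0], "claw": 10},
    {"travel": [0, 0, 0], "dr": [0, 0, 0], "claw": 10},
    {"travel": [0, 0, 0], "dr": [0, 0, 0], "claw": 10},
    {"travel": [0, 0, 0], "dr": [0, 0, 0], "claw": 10},
  ],
)

```text
clock: 4.88
eef_pos: [0.4394, 0.2039, 0.0418]
tool_rot: [180.0, 0.0, -31.9]
force: [-0.2, -0.5, 0.2]
gripper_width: 0.403
```

Call:
servo_tool(
  targets=[
    {"travel": [0, 0, 0], "dr": [0, 0, 0], "claw": 10},
    {"travel": [0, 0, 0], "dr": [0, 0, 0], "claw": 10},
    {"travel": [0, 0, 0], "dr": [0, 0, 0], "claw": 10},
  ],
)

```text
clock: 5.25
eef_pos: [0.4393, 0.2039, 0.0417]
tool_rot: [180.0, 0.0, -31.9]
force: [0.2, 0.8, 0.5]
gripper_width: 0.322
```

Call:
servo_tool(
  targets=[
    {"travel": [0, 0, -0.01], "dr": [0, 0, 0], "claw": 10},
    {"travel": [0, 0, -0.025], "dr": [0, 0, 0], "claw": 10},
    {"travel": [0, 0, -0.035], "dr": [0, 0, 0], "claw": 10},
    {"travel": [0, 0, -0.035], "dr": [0, 0, 0], "claw": 10},
    {"travel": [0, 0, -0.025], "dr": [0, 0, 0], "claw": 10},
    {"travel": [0, 0, -0.01], "dr": [0, 0, 0], "claw": 10},
    {"travel": [0, 0, 0], "dr": [0, 0, 0], "claw": 10},
  ],
)

```text
clock: 6.12
eef_pos: [0.4396, 0.2039, 0.182]
tool_rot: [-180.0, -0.0, -31.9]
force: [0.1, -0.8, -1.7]
gripper_width: 0.323
```

```bash
python3 plan.py -42.7 .4586,-.2705,.18
python3 - <<'E'
from h import *
c=camera("side");f=c["frame"][20:220,180:440,::-1];cv2.imwrite("pics/s2.png",cv2.resize(f,None,fx=3,fy=3))
E
```

```text
t 6.12 tcp [0.4396 0.2039 0.182 ] rot [-1.7997e+02 -4.0000e-02 -3.1920e+01] F [ 0.1 -0.8 -1.7] w 0.323
dr about tool z 0.1881
.4586,-.2705,.18 tool shift [0.3357 0.3358 0.002 ]
```

View pics/s2.png

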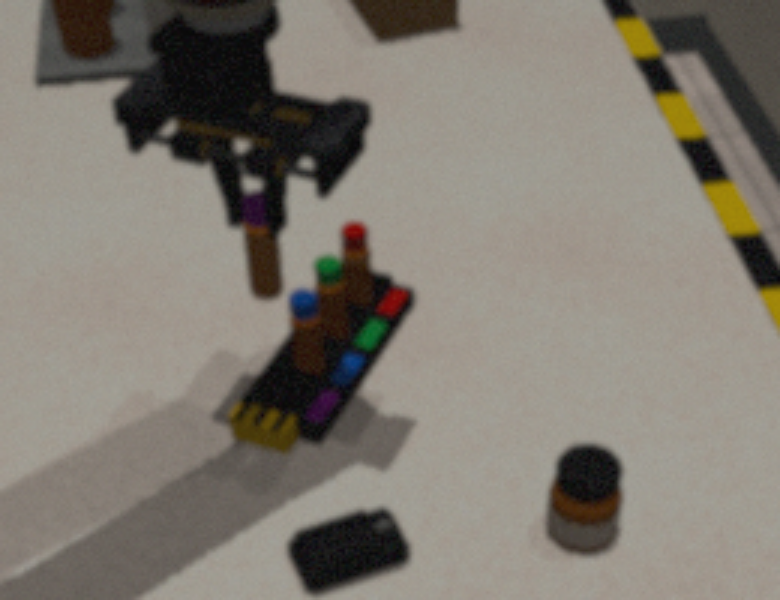

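Run:
```python
from h import *
np.set_printoptions(precision=4,suppress=True)
c=camera("side");P=cloud(c)
for n,(u0,u1,v0,v1) in {"col":(180+82,180+93,20+55,20+125)}.items():
    for v in range(76,122,3): print(v,P[v,264:270:2].round(3).tolist(),c["frame"][v,267])
```

```text
76 [[0.443, 0.159, 0.298], [0.448, 0.154, 0.301], [0.452, 0.149, 0.304]] [15 14 18]
79 [[0.442, 0.157, 0.292], [0.447, 0.154, 0.293], [0.451, 0.152, 0.294]] [41 37 37]
82 [[0.436, 0.594, -0.001], [0.443, 0.594, -0.001], [0.45, 0.186, 0.264]] [89 86 81]
85 [[0.44, 0.211, 0.241], [0.445, 0.215, 0.238], [0.45, 0.183, 0.258]] [36 27 35]
88 [[0.439, 0.201, 0.239], [0.444, 0.203, 0.237], [0.449, 0.184, 0.249]] [40 10 36]
91 [[0.438, 0.194, 0.235], [0.443, 0.193, 0.235], [0.448, 0.189, 0.237]] [38 15 41]
94 [[0.437, 0.196, 0.225], [0.442, 0.193, 0.227], [0.446, 0.191, 0.227]] [38 19 35]
97 [[0.436, 0.195, 0.217], [0.44, 0.196, 0.215], [0.445, 0.196, 0.215]] [83 50 25]
100 [[0.434, 0.195, 0.208], [0.439, 0.191, 0.211], [0.444, 0.192, 0.209]] [58 35 23]
103 [[0.433, 0.194, 0.2], [0.438, 0.192, 0.201], [0.443, 0.189, 0.202]] [52 33 12]
106 [[0.432, 0.19, 0.194], [0.437, 0.191, 0.193], [0.442, 0.192, 0.191]] [58 42 25]
109 [[0.431, 0.196, 0.181], [0.436, 0.194, 0.181], [0.441, 0.193, 0.181]] [60 38 22]
112 [[0.43, 0.196, 0.17], [0.435, 0.193, 0.172], [0.44, 0.194, 0.171]] [55 35 16]
115 [[0.429, 0.195, 0.162], [0.434, 0.192, 0.163], [0.439, 0.194, 0.161]] [53 33 13]
118 [[0.427, 0.198, 0.15], [0.433, 0.195, 0.152], [0.438, 0.194, 0.152]] [65 41 31]
121 [[0.452, -0.653, 0.812], [0.427, 0.377, -0.002], [0.433, 0.374, -0.001]] [150 139 129]
```

The depth column puts the cap top at 0.239 with TCP at 0.182. The vial bottom is 38 mm below the TCP, so it hasn't slipped and hangs upright. Next is the transfer.

Call:
servo_tool(
  targets=[
    {"travel": [0, 0, 0], "dr": [0, 0, 0.094], "claw": 10},
    {"travel": [0, 0, 0], "dr": [0, 0, 0.094], "claw": 10},
    {"travel": [0.018, 0.018, 0], "dr": [0, 0, 0], "claw": 10},
    {"travel": [0.03, 0.03, 0], "dr": [0, 0, 0], "claw": 10},
    {"travel": [0.036, 0.036, 0], "dr": [0, 0, 0], "claw": 10},
    {"travel": [0.036, 0.036, 0], "dr": [0, 0, 0], "claw": 10},
    {"travel": [0.036, 0.036, 0], "dr": [0, 0, 0], "claw": 10},
    {"travel": [0.036, 0.036, 0], "dr": [0, 0, 0], "claw": 10},
  ],
)

```text
clock: 7.22
eef_pos: [0.4496, -0.069, 0.1807]
tool_rot: [180.0, 0.1, -42.7]
force: [1.0, 0.2, -1.1]
gripper_width: 0.323
```

Call:
servo_tool(
  targets=[
    {"travel": [0.036, 0.036, 0], "dr": [0, 0, 0], "claw": 10},
    {"travel": [0.036, 0.036, 0], "dr": [0, 0, 0], "claw": 10},
    {"travel": [0.034, 0.034, 0], "dr": [0, 0, 0], "claw": 10},
    {"travel": [0.025, 0.025, 0], "dr": [0, 0, 0], "claw": 10},
    {"travel": [0.0127, 0.0128, 0], "dr": [0, 0, 0], "claw": 10},
    {"travel": [0, 0, 0], "dr": [0, 0, 0], "claw": 10},
  ],
)

```text
clock: 7.98
eef_pos: [0.4581, -0.2706, 0.1808]
tool_rot: [-180.0, 0.1, -42.8]
force: [0.4, 1.5, -1.4]
gripper_width: 0.32
```

```bash
python3 plan.py -42.7 .4586,-.2705,.18 .4586,-.2705,.043
python3 - <<'E'
from h import *
a=camera("side")["frame"][150:330,240:400,::-1];b=camera("top")["frame"][140:270,320:450,::-1];cv2.imwrite("pics/s3.png",np.hstack([cv2.resize(a,(400,450)),cv2.resize(b,(400,450))]))
E
```

```text
t 7.97 tcp [ 0.4581 -0.2706  0.1808] rot [-1.800e+02  1.000e-01 -4.275e+01] F [ 0.4  1.5 -1.4] w 0.32
dr about tool z -0.0009
.4586,-.2705,.18 tool shift [ 0.0003 -0.0004  0.0008]
.4586,-.2705,.043 tool shift [ 0.    -0.     0.137]
```

View pics/s3.png

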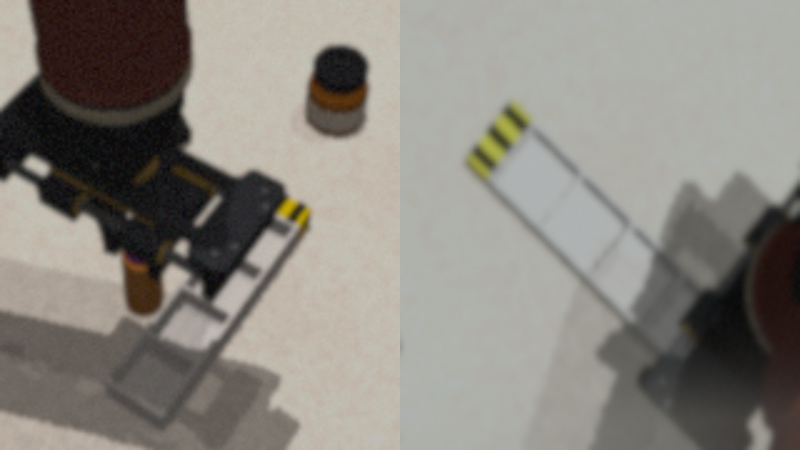

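The gripper is over the end pocket farthest from the stripes, with the vial upright at left (145,280). Lowering.

Call:
servo_tool(
  targets=[
    {"travel": [0, 0, 0.02], "dr": [0, 0, 0], "claw": 10},
    {"travel": [0, 0, 0.03], "dr": [0, 0, 0], "claw": 10},
    {"travel": [0, 0, 0.03], "dr": [0, 0, 0], "claw": 10},
    {"travel": [0, 0, 0.025], "dr": [0, 0, 0], "claw": 10},
    {"travel": [0, 0, 0.018], "dr": [0, 0, 0], "claw": 10},
    {"travel": [0, 0, 0.01], "dr": [0, 0, 0], "claw": 10},
    {"travel": [0, 0, 0.005], "dr": [0, 0, 0], "claw": 10},
    {"travel": [0, 0, 0], "dr": [0, 0, 0], "claw": 10},
  ],
)

```text
clock: 9.07
eef_pos: [0.4587, -0.2705, 0.044]
tool_rot: [-180.0, -0.0, -42.7]
force: [1.1, 0.1, -0.7]
gripper_width: 0.321
```

Call:
servo_tool(
  targets=[
    {"travel": [0, 0, 0], "dr": [0, 0, 0], "claw": 90},
    {"travel": [0, 0, 0], "dr": [0, 0, 0], "claw": 90},
    {"travel": [0, 0, 0], "dr": [0, 0, 0], "claw": 90},
    {"travel": [0, 0, 0], "dr": [0, 0, 0], "claw": 90},
    {"travel": [0, 0, 0], "dr": [0, 0, 0], "claw": 90},
    {"travel": [0, 0, -0.01], "dr": [0, 0, 0], "claw": 90},
    {"travel": [0, 0, -0.03], "dr": [0, 0, 0], "claw": 90},
    {"travel": [0, 0, -0.035], "dr": [0, 0, 0], "claw": 90},
  ],
)

```text
clock: 10.07
eef_pos: [0.4582, -0.2703, 0.1199]
tool_rot: [180.0, 0.0, -42.7]
force: [0.2, -0.6, -0.6]
gripper_width: 0.898
```

Call:
servo_tool(
  targets=[
    {"travel": [0, 0, -0.035], "dr": [0, 0, 0], "claw": 90},
    {"travel": [0, 0, -0.025], "dr": [0, 0, 0], "claw": 90},
    {"travel": [0, 0, 0], "dr": [0, 0, -0.094], "claw": 90},
    {"travel": [0, 0, 0], "dr": [0, 0, -0.094], "claw": 90},
  ],
)

```text
clock: 10.58
eef_pos: [0.4588, -0.2706, 0.18]
tool_rot: [180.0, -0.1, -31.7]
force: [0.6, -0.0, -0.4]
gripper_width: 0.905
```

```bash
python3 plan.py -32 .4705,.2515,.18 .4705,.2515,.042
```

```text
t 10.57 tcp [ 0.4588 -0.2706  0.18  ] rot [ 1.800e+02 -8.000e-02 -3.173e+01] F [ 0.6 -0.  -0.4] w 0.905
dr about tool z 0.0047
.4705,.2515,.18 tool shift [-0.2667 -0.449  -0.    ]
.4705,.2515,.042 tool shift [ 0.    -0.     0.138]
```

Call:
servo_tool(
  targets=[
    {"travel": [-0.0117, -0.019, 0], "dr": [0, 0, 0.0047], "claw": 90},
    {"travel": [-0.0255, -0.043, 0], "dr": [0, 0, 0], "claw": 90},
    {"travel": [-0.0255, -0.043, 0], "dr": [0, 0, 0], "claw": 90},
    {"travel": [-0.0255, -0.043, 0], "dr": [0, 0, 0], "claw": 90},
    {"travel": [-0.0255, -0.043, 0], "dr": [0, 0, 0], "claw": 90},
    {"travel": [-0.0255, -0.043, 0], "dr": [0, 0, 0], "claw": 90},
    {"travel": [-0.0255, -0.043, 0], "dr": [0, 0, 0], "claw": 90},
    {"travel": [-0.0255, -0.043, 0], "dr": [0, 0, 0], "claw": 90},
  ],
)

```text
clock: 11.58
eef_pos: [0.4678, 0.1032, 0.1797]
tool_rot: [-180.0, -0.1, -32.2]
force: [0.9, -0.5, -0.2]
gripper_width: 0.903
```

Call:
servo_tool(
  targets=[
    {"travel": [-0.0255, -0.043, 0], "dr": [0, 0, 0], "claw": 90},
    {"travel": [-0.0255, -0.043, 0], "dr": [0, 0, 0], "claw": 90},
    {"travel": [-0.0255, -0.043, 0], "dr": [0, 0, 0], "claw": 90},
    {"travel": [0, 0, 0], "dr": [0, 0, 0], "claw": 90},
  ],
)

```text
clock: 12.08
eef_pos: [0.4706, 0.2561, 0.1795]
tool_rot: [-179.9, 0.1, -31.8]
force: [0.8, -0.2, 0.8]
gripper_width: 0.898
```

```bash
cat > caps.py <<'E'
from h import *
c=camera("side");P=cloud(c)
for k in HUE:
    l,b=blobs(c,k,90,40)
    for i,a,ce in b:
        if a<400: print(k,a,ce.round(0),"hi",np.percentile(P[l==i],95,axis=0).round(3)[2],"xy",np.median(P[l==i],0)[:2].round(3),"cap xy",ray(c,ce,.092)[:2].round(3))
x,y,z=np.moveaxis(P,-1,0)
for n,zr in(("jar",(.06,.1)),("mouse",(.012,.045))):
    m=((x>.38)&(x<.85)&(y>-.05)&(y<.12)&(z>zr[0])&(z<zr[1])).astype(np.uint8)
    if m.any(): print(n,cv2.minAreaRect(P[m>0][:,:2].astype(np.float32))[0])
E
python3 plan.py -32 .4705,.2515,.18 .4705,.2515,.042; python3 caps.py
```

```text
t 12.07 tcp [0.4706 0.2561 0.1795] rot [-1.7988e+02  7.0000e-02 -3.1820e+01] F [ 0.8 -0.2  0.8] w 0.898
dr about tool z 0.0031
.4705,.2515,.18 tool shift [ 0.0024  0.0039 -0.0005]
.4705,.2515,.042 tool shift [ 0.    -0.     0.138]
red 65 [298.  98.] hi 0.1 xy [0.531 0.341] cap xy [0.532 0.348]
red 85 [310. 120.] hi 0.026 xy [0.565 0.326] cap xy [0.555 0.239]
red 82 [ 84. 130.] hi 0.303 xy [0.069 0.044] cap xy [-0.078  0.308]
red 67 [  9. 161.] hi 0.323 xy [-0.027 -0.061] cap xy [-0.246  0.215]
green 52 [289. 109.] hi 0.101 xy [0.5   0.292] cap xy [0.501 0.299]
green 69 [304. 131.] hi 0.026 xy [0.537 0.279] cap xy [0.53  0.198]
blue 26 [201.   1.] hi 0.162 xy [0.242 0.922] cap xy [0.223 1.071]
blue 51 [281. 121.] hi 0.102 xy [0.471 0.242] cap xy [0.472 0.249]
blue 75 [295. 143.] hi 0.025 xy [0.506 0.229] cap xy [0.501 0.152]
purple 73 [287. 155.] hi 0.026 xy [0.477 0.184] cap xy [0.475 0.11 ]
purple 133 [299. 283.] hi 0.101 xy [ 0.459 -0.27 ] cap xy [ 0.459 -0.266]
jar (0.6891316175460815, 0.0074407197535037994)
mouse (0.5740119218826294, 0.0071876272559165955)
```

Call:
servo_tool(
  targets=[
    {"travel": [0.0024, 0.0039, 0.02], "dr": [0, 0, 0.003], "claw": 90},
    {"travel": [0, 0, 0.03], "dr": [0, 0, 0], "claw": 90},
    {"travel": [0, 0, 0.03], "dr": [0, 0, 0], "claw": 90},
    {"travel": [0, 0, 0.03], "dr": [0, 0, 0], "claw": 90},
    {"travel": [0, 0, 0.0175], "dr": [0, 0, 0], "claw": 90},
    {"travel": [0, 0, 0.01], "dr": [0, 0, 0], "claw": 90},
    {"travel": [0, 0, 0], "dr": [0, 0, 0], "claw": 10},
    {"travel": [0, 0, 0], "dr": [0, 0, 0], "claw": 10},
  ],
)

```text
clock: 13.12
eef_pos: [0.4724, 0.2473, 0.0422]
tool_rot: [-179.9, -0.0, -32.4]
force: [-0.1, 0.6, 0.2]
gripper_width: 0.755
```

Call:
servo_tool(
  targets=[
    {"travel": [0, 0, 0], "dr": [0, 0, 0], "claw": 10},
    {"travel": [0, 0, 0], "dr": [0, 0, 0], "claw": 10},
    {"travel": [0, 0, 0], "dr": [0, 0, 0], "claw": 10},
    {"travel": [0, 0, 0], "dr": [0, 0, 0], "claw": 10},
    {"travel": [0, 0, 0], "dr": [0, 0, 0], "claw": 10},
    {"travel": [0, 0, 0], "dr": [0, 0, 0], "claw": 10},
    {"travel": [0, 0, 0], "dr": [0, 0, 0], "claw": 10},
  ],
)

```text
clock: 14.0
eef_pos: [0.4717, 0.247, 0.0413]
tool_rot: [-180.0, 0.0, -32.4]
force: [-0.9, -0.7, 0.7]
gripper_width: 0.328
```

Call:
servo_tool(
  targets=[
    {"travel": [0, 0, -0.01], "dr": [0, 0, 0], "claw": 10},
    {"travel": [0, 0, -0.025], "dr": [0, 0, 0], "claw": 10},
    {"travel": [0, 0, -0.035], "dr": [0, 0, 0], "claw": 10},
    {"travel": [0, 0, -0.035], "dr": [0, 0, 0], "claw": 10},
    {"travel": [0, 0, -0.025], "dr": [0, 0, 0], "claw": 10},
    {"travel": [0, 0, -0.01], "dr": [0, 0, 0], "claw": 10},
    {"travel": [0, 0, 0], "dr": [0, 0, 0.09], "claw": 10},
    {"travel": [0, 0, 0], "dr": [0, 0, 0.09], "claw": 10},
  ],
)

```text
clock: 15.0
eef_pos: [0.4715, 0.2467, 0.1809]
tool_rot: [180.0, 0.0, -42.8]
force: [0.1, 0.6, -1.5]
gripper_width: 0.323
```

```bash
python3 plan.py -42.7 .4966,-.2294,.18 .4966,-.2294,.043
python3 - <<'E'
from h import *
c=camera("side");f=c["frame"][20:220,180:440,::-1];cv2.imwrite("pics/s4.png",cv2.resize(f,None,fx=3,fy=3))
E
```

```text
t 15.0 tcp [0.4715 0.2467 0.1809] rot [ 1.7996e+02  1.0000e-02 -4.2840e+01] F [ 0.1  0.6 -1.5] w 0.323
dr about tool z -0.0025
.4966,-.2294,.18 tool shift [0.3413 0.3329 0.0009]
.4966,-.2294,.043 tool shift [ 0.    -0.     0.137]
```

View pics/s4.png

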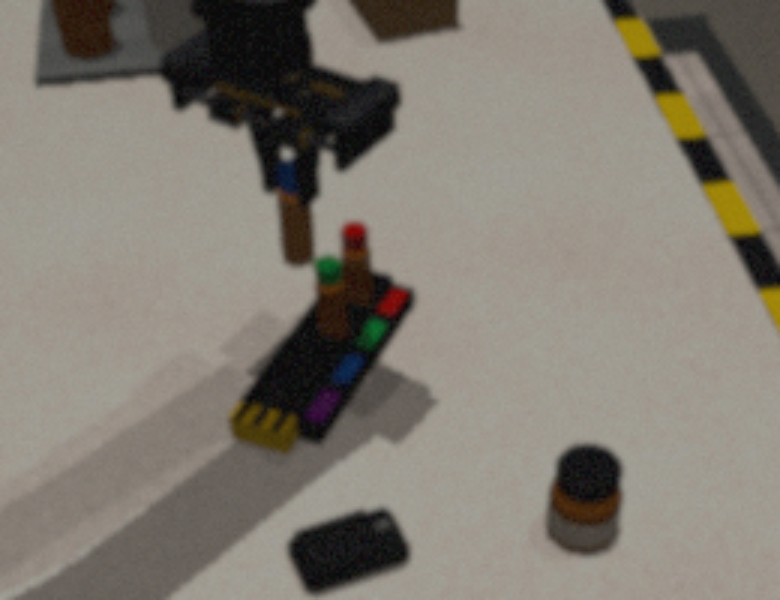

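Blue is held upright at about (295,215) in the crop; green and red still stand. Transfer to the second pocket.

Call:
servo_tool(
  targets=[
    {"travel": [0.018, 0.018, 0], "dr": [0, 0, 0], "claw": 10},
    {"travel": [0.03, 0.03, 0], "dr": [0, 0, 0], "claw": 10},
    {"travel": [0.036, 0.036, 0], "dr": [0, 0, 0], "claw": 10},
    {"travel": [0.036, 0.036, 0], "dr": [0, 0, 0], "claw": 10},
    {"travel": [0.036, 0.036, 0], "dr": [0, 0, 0], "claw": 10},
    {"travel": [0.036, 0.036, 0], "dr": [0, 0, 0], "claw": 10},
    {"travel": [0.036, 0.036, 0], "dr": [0, 0, 0], "claw": 10},
    {"travel": [0.036, 0.036, 0], "dr": [0, 0, 0], "claw": 10},
  ],
)

```text
clock: 16.05
eef_pos: [0.4865, -0.1277, 0.1809]
tool_rot: [180.0, 0.0, -42.6]
force: [0.8, 1.2, -1.4]
gripper_width: 0.323
```

Call:
servo_tool(
  targets=[
    {"travel": [0.036, 0.036, 0], "dr": [0, 0, 0], "claw": 10},
    {"travel": [0.025, 0.025, 0], "dr": [0, 0, 0], "claw": 10},
    {"travel": [0.0163, 0.01, 0], "dr": [0, 0, 0], "claw": 10},
    {"travel": [0, 0, 0], "dr": [0, 0, 0], "claw": 10},
    {"travel": [0, 0, 0], "dr": [0, 0, 0], "claw": 10},
  ],
)

```text
clock: 16.68
eef_pos: [0.496, -0.2287, 0.1812]
tool_rot: [-180.0, 0.0, -42.5]
force: [-0.8, 1.1, -1.0]
gripper_width: 0.325
```

```bash
python3 plan.py -42.7 .4952,-.2309,.18 .4952,-.2309,.043
```

```text
t 16.68 tcp [ 0.496  -0.2287  0.1812] rot [-1.7997e+02  4.0000e-02 -4.2520e+01] F [-0.8  1.1 -1. ] w 0.325
dr about tool z 0.0031
.4952,-.2309,.18 tool shift [0.0009 0.0022 0.0012]
.4952,-.2309,.043 tool shift [ 0.    -0.     0.137]
```

Call:
servo_tool(
  targets=[
    {"travel": [0.0009, 0.0022, 0.02], "dr": [0, 0, 0], "claw": 10},
    {"travel": [0, 0, 0.03], "dr": [0, 0, 0], "claw": 10},
    {"travel": [0, 0, 0.03], "dr": [0, 0, 0], "claw": 10},
    {"travel": [0, 0, 0.025], "dr": [0, 0, 0], "claw": 10},
    {"travel": [0, 0, 0.018], "dr": [0, 0, 0], "claw": 10},
    {"travel": [0, 0, 0.01], "dr": [0, 0, 0], "claw": 10},
    {"travel": [0, 0, 0.0045], "dr": [0, 0, 0], "claw": 10},
    {"travel": [0, 0, 0], "dr": [0, 0, 0], "claw": 10},
  ],
)

```text
clock: 17.68
eef_pos: [0.4951, -0.2329, 0.0441]
tool_rot: [-180.0, -0.0, -42.7]
force: [0.2, -0.3, -0.7]
gripper_width: 0.32
```

Call:
servo_tool(
  targets=[
    {"travel": [0, 0, 0], "dr": [0, 0, 0], "claw": 90},
    {"travel": [0, 0, 0], "dr": [0, 0, 0], "claw": 90},
    {"travel": [0, 0, 0], "dr": [0, 0, 0], "claw": 90},
    {"travel": [0, 0, 0], "dr": [0, 0, 0], "claw": 90},
    {"travel": [0, 0, 0], "dr": [0, 0, 0], "claw": 90},
    {"travel": [0, 0, -0.01], "dr": [0, 0, 0], "claw": 90},
    {"travel": [0, 0, -0.03], "dr": [0, 0, 0], "claw": 90},
    {"travel": [0, 0, -0.035], "dr": [0, 0, 0], "claw": 90},
  ],
)

```text
clock: 18.68
eef_pos: [0.4946, -0.2327, 0.1199]
tool_rot: [180.0, 0.0, -42.7]
force: [0.7, 0.6, -0.4]
gripper_width: 0.899
```

Call:
servo_tool(
  targets=[
    {"travel": [0, 0, -0.035], "dr": [0, 0, 0], "claw": 90},
    {"travel": [0, 0, -0.025], "dr": [0, 0, 0], "claw": 90},
    {"travel": [0, 0, 0], "dr": [0, 0, -0.092], "claw": 90},
    {"travel": [0, 0, 0], "dr": [0, 0, -0.092], "claw": 90},
    {"travel": [0, 0, 0], "dr": [0, 0, 0], "claw": 90},
  ],
)

```text
clock: 19.3
eef_pos: [0.4949, -0.2329, 0.1794]
tool_rot: [-180.0, -0.0, -32.2]
force: [0.5, 0.3, 1.4]
gripper_width: 0.901
```

```bash
python3 plan.py -32 .5000,.2985,.18 .5,.2985,.042
```

```text
t 19.3 tcp [ 0.4949 -0.2329  0.1794] rot [-1.800e+02 -3.000e-02 -3.216e+01] F [0.5 0.3 1.4] w 0.901
dr about tool z -0.0027
.5000,.2985,.18 tool shift [-0.2773 -0.4533 -0.0006]
.5,.2985,.042 tool shift [ 0.    -0.     0.138]
```

Call:
servo_tool(
  targets=[
    {"travel": [-0.0264, -0.043, 0], "dr": [0, 0, 0], "claw": 90},
    {"travel": [-0.0264, -0.043, 0], "dr": [0, 0, 0], "claw": 90},
    {"travel": [-0.0264, -0.043, 0], "dr": [0, 0, 0], "claw": 90},
    {"travel": [-0.0264, -0.043, 0], "dr": [0, 0, 0], "claw": 90},
    {"travel": [-0.0264, -0.043, 0], "dr": [0, 0, 0], "claw": 90},
    {"travel": [-0.0264, -0.043, 0], "dr": [0, 0, 0], "claw": 90},
    {"travel": [-0.0264, -0.043, 0], "dr": [0, 0, 0], "claw": 90},
    {"travel": [-0.0264, -0.043, 0], "dr": [0, 0, 0], "claw": 90},
  ],
)

```text
clock: 20.3
eef_pos: [0.4988, 0.1723, 0.1793]
tool_rot: [-180.0, -0.0, -32.3]
force: [1.6, 0.3, 0.2]
gripper_width: 0.895
```

Call:
servo_tool(
  targets=[
    {"travel": [-0.0264, -0.043, 0], "dr": [0, 0, 0], "claw": 90},
    {"travel": [-0.0264, -0.043, 0], "dr": [0, 0, 0], "claw": 90},
    {"travel": [-0.0133, -0.0233, 0], "dr": [0, 0, 0], "claw": 90},
    {"travel": [0, 0, 0], "dr": [0, 0, 0], "claw": 90},
    {"travel": [0, 0, 0], "dr": [0, 0, 0], "claw": 90},
    {"travel": [0, 0, 0], "dr": [0, 0, 0], "claw": 90},
    {"travel": [0, 0, 0], "dr": [0, 0, 0], "claw": 90},
    {"travel": [0, 0, 0], "dr": [0, 0, 0], "claw": 90},
  ],
)

```text
clock: 21.3
eef_pos: [0.5013, 0.2979, 0.1789]
tool_rot: [180.0, -0.0, -32.2]
force: [0.4, 0.6, -0.8]
gripper_width: 0.901
```

```bash
python3 plan.py -32 .5,.2985,.18 .5,.2985,.042; python3 caps.py|grep -E "hi 0.(09|1)"
```

```text
t 21.3 tcp [0.5013 0.2979 0.1789] rot [ 1.800e+02 -2.000e-02 -3.218e+01] F [ 0.4  0.6 -0.8] w 0.901
dr about tool z -0.0032
.5,.2985,.18 tool shift [-0.0014  0.0002 -0.0011]
.5,.2985,.042 tool shift [ 0.    -0.     0.138]
red 62 [298.  98.] hi 0.101 xy [0.532 0.341] cap xy [0.532 0.348]
green 43 [289. 110.] hi 0.102 xy [0.501 0.288] cap xy [0.501 0.297]
blue 25 [201.   1.] hi 0.16 xy [0.242 0.922] cap xy [0.223 1.071]
blue 126 [314. 264.] hi 0.101 xy [ 0.495 -0.232] cap xy [ 0.495 -0.227]
purple 133 [299. 283.] hi 0.101 xy [ 0.458 -0.271] cap xy [ 0.459 -0.266]
```

Blue is standing at (0.495,-0.230). Green next.

Call:
servo_tool(
  targets=[
    {"travel": [-0.001, 0, 0.02], "dr": [0, 0, 0], "claw": 90},
    {"travel": [0, 0, 0.03], "dr": [0, 0, 0], "claw": 90},
    {"travel": [0, 0, 0.03], "dr": [0, 0, 0], "claw": 90},
    {"travel": [0, 0, 0.03], "dr": [0, 0, 0], "claw": 90},
    {"travel": [0, 0, 0.017], "dr": [0, 0, 0], "claw": 90},
    {"travel": [0, 0, 0.01], "dr": [0, 0, 0], "claw": 90},
    {"travel": [0, 0, 0], "dr": [0, 0, 0], "claw": 10},
    {"travel": [0, 0, 0], "dr": [0, 0, 0], "claw": 10},
  ],
)

```text
clock: 22.35
eef_pos: [0.5008, 0.2995, 0.0427]
tool_rot: [-179.9, -0.0, -32.1]
force: [-0.7, 0.4, -0.6]
gripper_width: 0.749
```

Call:
servo_tool(
  targets=[
    {"travel": [0, 0, 0], "dr": [0, 0, 0], "claw": 10},
    {"travel": [0, 0, 0], "dr": [0, 0, 0], "claw": 10},
    {"travel": [0, 0, 0], "dr": [0, 0, 0], "claw": 10},
    {"travel": [0, 0, 0], "dr": [0, 0, 0], "claw": 10},
    {"travel": [0, 0, 0], "dr": [0, 0, 0], "claw": 10},
    {"travel": [0, 0, 0], "dr": [0, 0, 0], "claw": 10},
    {"travel": [0, 0, 0], "dr": [0, 0, 0], "claw": 10},
  ],
)

```text
clock: 23.22
eef_pos: [0.5008, 0.2991, 0.0424]
tool_rot: [-180.0, -0.0, -32.1]
force: [-0.2, -0.6, 4.8]
gripper_width: 0.303
```

Call:
servo_tool(
  targets=[
    {"travel": [0, 0, -0.01], "dr": [0, 0, 0], "claw": 10},
    {"travel": [0, 0, -0.025], "dr": [0, 0, 0], "claw": 10},
    {"travel": [0, 0, -0.035], "dr": [0, 0, 0], "claw": 10},
    {"travel": [0, 0, -0.035], "dr": [0, 0, 0], "claw": 10},
    {"travel": [0, 0, -0.025], "dr": [0, 0, 0], "claw": 10},
    {"travel": [0, 0, -0.01], "dr": [0, 0, 0], "claw": 10},
    {"travel": [0, 0, 0], "dr": [0, 0, 0.092], "claw": 10},
    {"travel": [0, 0, 0], "dr": [0, 0, 0.092], "claw": 10},
  ],
)

```text
clock: 24.22
eef_pos: [0.4998, 0.2986, 0.1811]
tool_rot: [179.9, 0.0, -42.8]
force: [0.4, 0.3, -1.6]
gripper_width: 0.305
```

```bash
python3 plan.py -42.7 .5346,-.1882,.18 .5346,-.1882,.043
```

```text
t 24.23 tcp [0.4998 0.2986 0.1811] rot [ 1.7994e+02  3.0000e-02 -4.2840e+01] F [ 0.4  0.3 -1.6] w 0.305
dr about tool z -0.0025
.5346,-.1882,.18 tool shift [0.3557 0.3342 0.0011]
.5346,-.1882,.043 tool shift [ 0.    -0.     0.137]
```

The opening is 0.305 here against 0.323 for the others, and grip showed 4.8 N. I'll look before moving on.

Run:
```python
from h import *
c=camera("side");P=cloud(c);f=c["frame"][20:160,220:400,::-1];cv2.imwrite("pics/s5.png",cv2.resize(f,None,fx=4,fy=4,interpolation=cv2.INTER_CUBIC))
l,b=blobs(c,'green',60,25)
for i,a,ce in b:
  if a<400: print(a,ce,np.median(P[l==i],0),np.percentile(P[l==i][:,2],[5,50,95]))
for v in range(54,108,4): print(v,P[v,276:304:4,2].round(3),P[v,288].round(3))
```

```text
65 [283.70769231  66.72307692] [0.49640924 0.28953985 0.23721406] [0.22766019 0.23721406 0.24051561]
88 [303.26136364 131.15909091] [0.53575843 0.27961045 0.02209089] [0.01879201 0.02209089 0.0249036 ]
54 [0.266 0.289 0.298 0.299 0.299 0.302 0.31 ] [0.508 0.242 0.299]
58 [ 0.257  0.253  0.002  0.27   0.268 -0.001  0.302] [0.509 0.274 0.27 ]
62 [ 0.245  0.241  0.238  0.26   0.254 -0.002  0.288] [0.508 0.272 0.26 ]
66 [ 0.233  0.236  0.238  0.247  0.24  -0.003  0.002] [0.507 0.275 0.247]
70 [0.002 0.22  0.23  0.232 0.228 0.002 0.001] [0.506 0.281 0.232]
74 [-0.002  0.001  0.218  0.22   0.218  0.002  0.   ] [0.505 0.28  0.22 ]
78 [ 0.002 -0.     0.208  0.206  0.002  0.004  0.   ] [0.505 0.284 0.206]
82 [ 0.002  0.001  0.194  0.195 -0.     0.    -0.   ] [0.504 0.282 0.195]
86 [-0.004 -0.     0.183  0.182  0.001 -0.     0.   ] [0.503 0.283 0.182]
90 [ 0.001 -0.002  0.167  0.169  0.16  -0.001 -0.001] [0.502 0.283 0.169]
94 [-0.002  0.001  0.155  0.158  0.148  0.098  0.101] [0.5   0.281 0.158]
98 [-0.001  0.001  0.002  0.001  0.002  0.101  0.099] [0.51  0.482 0.001]
102 [ 0.002  0.    -0.     0.004  0.002  0.089  0.086] [0.507 0.456 0.004]
106 [-0.001  0.001  0.002 -0.001  0.002  0.074  0.073] [ 0.505  0.441 -0.001]
```

View pics/s5.png

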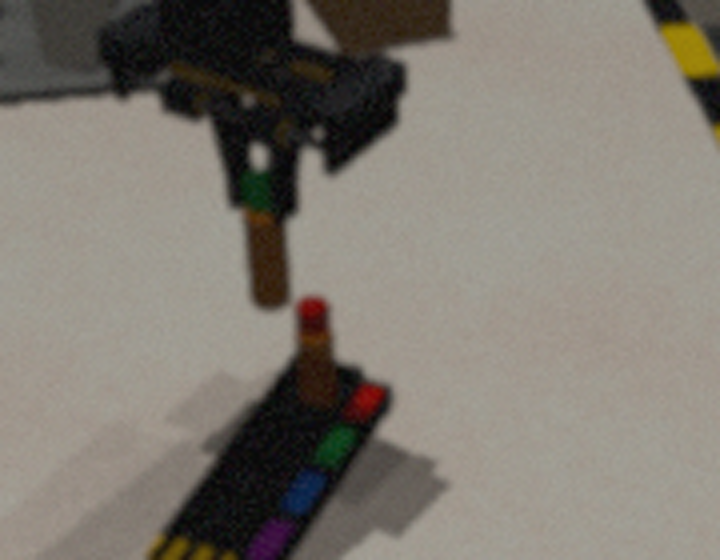

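Green at (268,250) hangs upright, with the same image lean as the earlier two and its cap top at 0.240. Continuing.

Call:
servo_tool(
  targets=[
    {"travel": [0.019, 0.018, 0], "dr": [0, 0, 0], "claw": 10},
    {"travel": [0.031, 0.0295, 0], "dr": [0, 0, 0], "claw": 10},
    {"travel": [0.038, 0.0357, 0], "dr": [0, 0, 0], "claw": 10},
    {"travel": [0.038, 0.0357, 0], "dr": [0, 0, 0], "claw": 10},
    {"travel": [0.038, 0.0357, 0], "dr": [0, 0, 0], "claw": 10},
    {"travel": [0.038, 0.0357, 0], "dr": [0, 0, 0], "claw": 10},
    {"travel": [0.038, 0.0357, 0], "dr": [0, 0, 0], "claw": 10},
    {"travel": [0.038, 0.0357, 0], "dr": [0, 0, 0], "claw": 10},
  ],
)

```text
clock: 25.28
eef_pos: [0.5267, -0.0835, 0.1813]
tool_rot: [180.0, 0.0, -42.6]
force: [1.7, 0.5, -0.6]
gripper_width: 0.306
```

Call:
servo_tool(
  targets=[
    {"travel": [0.038, 0.0357, 0], "dr": [0, 0, 0], "claw": 10},
    {"travel": [0.025, 0.0235, 0], "dr": [0, 0, 0], "claw": 10},
    {"travel": [0.0147, 0.0133, 0], "dr": [0, 0, 0], "claw": 10},
    {"travel": [0, 0, 0], "dr": [0, 0, 0], "claw": 10},
    {"travel": [0, 0, 0], "dr": [0, 0, 0], "claw": 10},
    {"travel": [0, 0, 0], "dr": [0, 0, 0], "claw": 10},
    {"travel": [0, 0, 0], "dr": [0, 0, 0], "claw": 10},
    {"travel": [0, 0, 0], "dr": [0, 0, 0], "claw": 10},
  ],
)

```text
clock: 26.28
eef_pos: [0.5353, -0.1875, 0.1819]
tool_rot: [-180.0, -0.0, -42.6]
force: [0.4, -1.0, -0.6]
gripper_width: 0.304
```

```bash
python3 plan.py -42.7 .5346,-.1882,.18 .5346,-.1882,.043
```

```text
t 26.27 tcp [ 0.5353 -0.1875  0.1819] rot [-1.800e+02 -1.000e-02 -4.264e+01] F [ 0.4 -1.  -0.6] w 0.304
dr about tool z 0.0011
.5346,-.1882,.18 tool shift [-0.      0.001   0.0019]
.5346,-.1882,.043 tool shift [ 0.    -0.     0.137]
```

Call:
servo_tool(
  targets=[
    {"travel": [0, 0.001, 0.02], "dr": [0, 0, 0], "claw": 10},
    {"travel": [0, 0, 0.03], "dr": [0, 0, 0], "claw": 10},
    {"travel": [0, 0, 0.03], "dr": [0, 0, 0], "claw": 10},
    {"travel": [0, 0, 0.025], "dr": [0, 0, 0], "claw": 10},
    {"travel": [0, 0, 0.018], "dr": [0, 0, 0], "claw": 10},
    {"travel": [0, 0, 0.01], "dr": [0, 0, 0], "claw": 10},
    {"travel": [0, 0, 0.005], "dr": [0, 0, 0], "claw": 10},
    {"travel": [0, 0, 0], "dr": [0, 0, 0], "claw": 10},
  ],
)

```text
clock: 27.28
eef_pos: [0.5348, -0.1886, 0.044]
tool_rot: [-180.0, -0.0, -42.7]
force: [0.4, 0.1, -0.6]
gripper_width: 0.303
```

Call:
servo_tool(
  targets=[
    {"travel": [0, 0, 0], "dr": [0, 0, 0], "claw": 90},
    {"travel": [0, 0, 0], "dr": [0, 0, 0], "claw": 90},
    {"travel": [0, 0, 0], "dr": [0, 0, 0], "claw": 90},
    {"travel": [0, 0, 0], "dr": [0, 0, 0], "claw": 90},
    {"travel": [0, 0, 0], "dr": [0, 0, 0], "claw": 90},
    {"travel": [0, 0, -0.01], "dr": [0, 0, 0], "claw": 90},
    {"travel": [0, 0, -0.03], "dr": [0, 0, 0], "claw": 90},
    {"travel": [0, 0, -0.035], "dr": [0, 0, 0], "claw": 90},
  ],
)

```text
clock: 28.28
eef_pos: [0.5343, -0.1884, 0.1199]
tool_rot: [180.0, 0.0, -42.7]
force: [0.5, -0.4, -0.5]
gripper_width: 0.899
```

Call:
servo_tool(
  targets=[
    {"travel": [0, 0, -0.035], "dr": [0, 0, 0], "claw": 90},
    {"travel": [0, 0, -0.025], "dr": [0, 0, 0], "claw": 90},
    {"travel": [0, 0, 0], "dr": [0, 0, -0.093], "claw": 90},
    {"travel": [0, 0, 0], "dr": [0, 0, -0.093], "claw": 90},
    {"travel": [0, 0, 0], "dr": [0, 0, 0], "claw": 90},
  ],
)

```text
clock: 28.9
eef_pos: [0.5347, -0.1886, 0.1794]
tool_rot: [-180.0, -0.0, -32.0]
force: [-0.9, -0.1, -1.0]
gripper_width: 0.902
```

```bash
python3 plan.py -32 .530,.347,.18 .53,.347,.042
```

```text
t 28.9 tcp [ 0.5347 -0.1886  0.1794] rot [-1.7999e+02 -4.0000e-02 -3.2040e+01] F [-0.9 -0.1 -1. ] w 0.902
dr about tool z -0.0007
.530,.347,.18 tool shift [-0.2878 -0.4517 -0.0006]
.53,.347,.042 tool shift [ 0.    -0.     0.138]
```

Call:
servo_tool(
  targets=[
    {"travel": [-0.0274, -0.043, 0], "dr": [0, 0, 0], "claw": 90},
    {"travel": [-0.0274, -0.043, 0], "dr": [0, 0, 0], "claw": 90},
    {"travel": [-0.0274, -0.043, 0], "dr": [0, 0, 0], "claw": 90},
    {"travel": [-0.0274, -0.043, 0], "dr": [0, 0, 0], "claw": 90},
    {"travel": [-0.0274, -0.043, 0], "dr": [0, 0, 0], "claw": 90},
    {"travel": [-0.0274, -0.043, 0], "dr": [0, 0, 0], "claw": 90},
    {"travel": [-0.0274, -0.043, 0], "dr": [0, 0, 0], "claw": 90},
    {"travel": [-0.0274, -0.043, 0], "dr": [0, 0, 0], "claw": 90},
  ],
)

```text
clock: 29.9
eef_pos: [0.531, 0.2208, 0.1792]
tool_rot: [-180.0, -0.0, -32.2]
force: [0.9, -0.9, -0.7]
gripper_width: 0.9
```

Call:
servo_tool(
  targets=[
    {"travel": [-0.0274, -0.043, 0], "dr": [0, 0, 0], "claw": 90},
    {"travel": [-0.0274, -0.043, 0], "dr": [0, 0, 0], "claw": 90},
    {"travel": [-0.0138, -0.0217, 0], "dr": [0, 0, 0], "claw": 90},
    {"travel": [0, 0, 0], "dr": [0, 0, 0], "claw": 90},
    {"travel": [0, 0, 0], "dr": [0, 0, 0], "claw": 90},
    {"travel": [0, 0, 0], "dr": [0, 0, 0], "claw": 90},
    {"travel": [0, 0, 0], "dr": [0, 0, 0], "claw": 90},
    {"travel": [0, 0, 0], "dr": [0, 0, 0], "claw": 90},
  ],
)

```text
clock: 30.9
eef_pos: [0.5303, 0.3464, 0.1789]
tool_rot: [-180.0, -0.0, -32.1]
force: [0.0, -0.3, -0.4]
gripper_width: 0.901
```

```bash
python3 plan.py -32 .53,.347,.18 .53,.347,.042; python3 caps.py|grep -E "hi 0.(09|1)"
```

```text
t 30.9 tcp [0.5303 0.3464 0.1789] rot [-1.800e+02 -2.000e-02 -3.207e+01] F [ 0.  -0.3 -0.4] w 0.901
dr about tool z -0.0012
.53,.347,.18 tool shift [-0.0006 -0.0003 -0.0011]
.53,.347,.042 tool shift [ 0.    -0.     0.138]
red 55 [298.  99.] hi 0.101 xy [0.531 0.34 ] cap xy [0.532 0.345]
green 115 [330. 246.] hi 0.101 xy [ 0.535 -0.193] cap xy [ 0.535 -0.189]
blue 26 [201.   1.] hi 0.159 xy [0.242 0.922] cap xy [0.223 1.071]
blue 125 [314. 264.] hi 0.101 xy [ 0.495 -0.231] cap xy [ 0.495 -0.227]
purple 132 [299. 283.] hi 0.102 xy [ 0.458 -0.27 ] cap xy [ 0.458 -0.266]
```

Call:
servo_tool(
  targets=[
    {"travel": [0, 0, 0.02], "dr": [0, 0, 0], "claw": 90},
    {"travel": [0, 0, 0.03], "dr": [0, 0, 0], "claw": 90},
    {"travel": [0, 0, 0.03], "dr": [0, 0, 0], "claw": 90},
    {"travel": [0, 0, 0.03], "dr": [0, 0, 0], "claw": 90},
    {"travel": [0, 0, 0.017], "dr": [0, 0, 0], "claw": 90},
    {"travel": [0, 0, 0.01], "dr": [0, 0, 0], "claw": 90},
    {"travel": [0, 0, 0], "dr": [0, 0, 0], "claw": 10},
    {"travel": [0, 0, 0], "dr": [0, 0, 0], "claw": 10},
  ],
)

```text
clock: 31.95
eef_pos: [0.5305, 0.3475, 0.0428]
tool_rot: [-179.9, -0.0, -32.0]
force: [-0.4, 0.1, 0.7]
gripper_width: 0.751
```

Call:
servo_tool(
  targets=[
    {"travel": [0, 0, 0], "dr": [0, 0, 0], "claw": 10},
    {"travel": [0, 0, 0], "dr": [0, 0, 0], "claw": 10},
    {"travel": [0, 0, 0], "dr": [0, 0, 0], "claw": 10},
    {"travel": [0, 0, 0], "dr": [0, 0, 0], "claw": 10},
    {"travel": [0, 0, 0], "dr": [0, 0, 0], "claw": 10},
    {"travel": [0, 0, 0], "dr": [0, 0, 0], "claw": 10},
    {"travel": [0, 0, 0], "dr": [0, 0, 0], "claw": 10},
  ],
)

```text
clock: 32.83
eef_pos: [0.5305, 0.3472, 0.0423]
tool_rot: [-180.0, -0.0, -32.0]
force: [0.3, -1.3, 5.9]
gripper_width: 0.298
```

Call:
servo_tool(
  targets=[
    {"travel": [0, 0, -0.01], "dr": [0, 0, 0], "claw": 10},
    {"travel": [0, 0, -0.025], "dr": [0, 0, 0], "claw": 10},
    {"travel": [0, 0, -0.035], "dr": [0, 0, 0], "claw": 10},
    {"travel": [0, 0, -0.035], "dr": [0, 0, 0], "claw": 10},
    {"travel": [0, 0, -0.025], "dr": [0, 0, 0], "claw": 10},
    {"travel": [0, 0, -0.01], "dr": [0, 0, 0], "claw": 10},
    {"travel": [0, 0, 0], "dr": [0, 0, 0.093], "claw": 10},
    {"travel": [0, 0, 0], "dr": [0, 0, 0.093], "claw": 10},
  ],
)

```text
clock: 33.83
eef_pos: [0.5295, 0.3467, 0.1809]
tool_rot: [179.9, 0.0, -42.8]
force: [0.8, -0.3, -1.0]
gripper_width: 0.301
```

```bash
python3 plan.py -42.7 .5726,-.1471,.18 .5726,-.1471,.043;  python3 - <<'E'
from h import *
c=camera("side");P=cloud(c);f=c["frame"][20:160,220:400,::-1];cv2.imwrite("pics/s6.png",cv2.resize(f,None,fx=4,fy=4,interpolation=cv2.INTER_CUBIC))
E
```

```text
t 33.83 tcp [0.5295 0.3467 0.1809] rot [ 1.7992e+02  3.0000e-02 -4.2840e+01] F [ 0.8 -0.3 -1. ] w 0.301
dr about tool z -0.0024
.5726,-.1471,.18 tool shift [0.3665 0.3337 0.0009]
.5726,-.1471,.043 tool shift [ 0.    -0.     0.137]
```

View pics/s6.png

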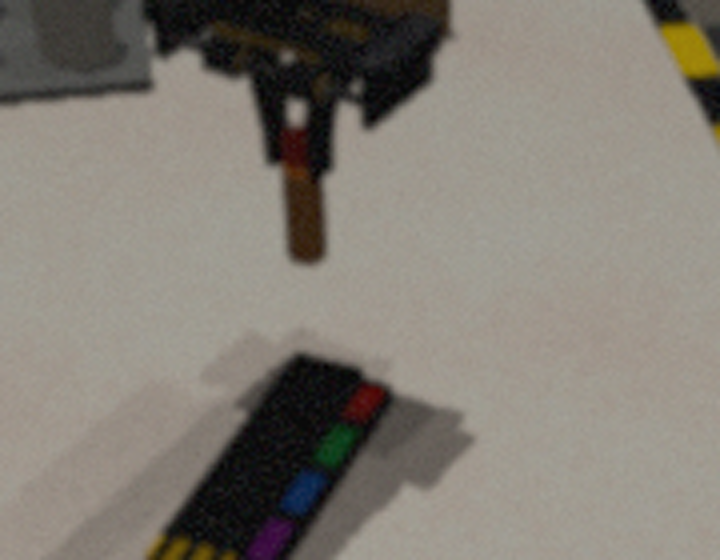

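Red at (303,210) is held upright and the rack is empty. Last transfer.

Call:
servo_tool(
  targets=[
    {"travel": [0.019, 0.018, 0], "dr": [0, 0, 0], "claw": 10},
    {"travel": [0.031, 0.0285, 0], "dr": [0, 0, 0], "claw": 10},
    {"travel": [0.039, 0.0355, 0], "dr": [0, 0, 0], "claw": 10},
    {"travel": [0.039, 0.0355, 0], "dr": [0, 0, 0], "claw": 10},
    {"travel": [0.039, 0.0355, 0], "dr": [0, 0, 0], "claw": 10},
    {"travel": [0.039, 0.0355, 0], "dr": [0, 0, 0], "claw": 10},
    {"travel": [0.039, 0.0355, 0], "dr": [0, 0, 0], "claw": 10},
    {"travel": [0.039, 0.0355, 0], "dr": [0, 0, 0], "claw": 10},
  ],
)

```text
clock: 34.88
eef_pos: [0.5624, -0.038, 0.1812]
tool_rot: [180.0, 0.0, -42.6]
force: [0.5, -0.4, -0.2]
gripper_width: 0.304
```

Call:
servo_tool(
  targets=[
    {"travel": [0.039, 0.0355, 0], "dr": [0, 0, 0], "claw": 10},
    {"travel": [0.027, 0.024, 0], "dr": [0, 0, 0], "claw": 10},
    {"travel": [0.0165, 0.0147, 0], "dr": [0, 0, 0], "claw": 10},
    {"travel": [0, 0, 0], "dr": [0, 0, 0], "claw": 10},
    {"travel": [0, 0, 0], "dr": [0, 0, 0], "claw": 10},
    {"travel": [0, 0, 0], "dr": [0, 0, 0], "claw": 10},
    {"travel": [0, 0, 0], "dr": [0, 0, 0], "claw": 10},
    {"travel": [0, 0, 0], "dr": [0, 0, 0], "claw": 10},
  ],
)

```text
clock: 35.88
eef_pos: [0.5733, -0.1463, 0.1819]
tool_rot: [-180.0, -0.0, -42.6]
force: [-0.3, -0.5, -1.4]
gripper_width: 0.304
```

```bash
python3 plan.py -42.7 .5726,-.1471,.18 .5726,-.1471,.043
```

```text
t 35.88 tcp [ 0.5733 -0.1463  0.1819] rot [-1.800e+02 -1.000e-02 -4.263e+01] F [-0.3 -0.5 -1.4] w 0.304
dr about tool z 0.0012
.5726,-.1471,.18 tool shift [-0.      0.0011  0.0019]
.5726,-.1471,.043 tool shift [ 0.    -0.     0.137]
```

Call:
servo_tool(
  targets=[
    {"travel": [0, 0.001, 0.02], "dr": [0, 0, 0], "claw": 10},
    {"travel": [0, 0, 0.03], "dr": [0, 0, 0], "claw": 10},
    {"travel": [0, 0, 0.03], "dr": [0, 0, 0], "claw": 10},
    {"travel": [0, 0, 0.025], "dr": [0, 0, 0], "claw": 10},
    {"travel": [0, 0, 0.018], "dr": [0, 0, 0], "claw": 10},
    {"travel": [0, 0, 0.01], "dr": [0, 0, 0], "claw": 10},
    {"travel": [0, 0, 0.005], "dr": [0, 0, 0], "claw": 10},
    {"travel": [0, 0, 0], "dr": [0, 0, 0], "claw": 10},
  ],
)

```text
clock: 36.88
eef_pos: [0.5728, -0.1475, 0.0441]
tool_rot: [-180.0, -0.0, -42.7]
force: [-0.8, 0.1, 0.6]
gripper_width: 0.306
```

Call:
servo_tool(
  targets=[
    {"travel": [0, 0, 0], "dr": [0, 0, 0], "claw": 90},
    {"travel": [0, 0, 0], "dr": [0, 0, 0], "claw": 90},
    {"travel": [0, 0, 0], "dr": [0, 0, 0], "claw": 90},
    {"travel": [0, 0, 0], "dr": [0, 0, 0], "claw": 90},
    {"travel": [0, 0, 0], "dr": [0, 0, 0], "claw": 90},
    {"travel": [0, 0, -0.01], "dr": [0, 0, 0], "claw": 90},
    {"travel": [0, 0, -0.03], "dr": [0, 0, 0], "claw": 90},
    {"travel": [0, 0, -0.035], "dr": [0, 0, 0], "claw": 90},
  ],
)

```text
clock: 37.88
eef_pos: [0.5723, -0.1473, 0.1198]
tool_rot: [180.0, 0.0, -42.7]
force: [0.9, 0.2, -0.1]
gripper_width: 0.897
```

Call:
servo_tool(
  targets=[
    {"travel": [0, 0, -0.04], "dr": [0, 0, 0], "claw": 90},
    {"travel": [0, 0, -0.04], "dr": [0, 0, 0], "claw": 90},
    {"travel": [-0.036, -0.036, 0], "dr": [0, 0, 0], "claw": 90},
    {"travel": [-0.036, -0.036, 0], "dr": [0, 0, 0], "claw": 90},
    {"travel": [-0.036, -0.036, 0], "dr": [0, 0, 0], "claw": 90},
    {"travel": [-0.036, -0.036, 0], "dr": [0, 0, 0], "claw": 90},
    {"travel": [-0.036, -0.036, 0], "dr": [0, 0, 0], "claw": 90},
    {"travel": [-0.036, -0.036, 0], "dr": [0, 0, 0], "claw": 90},
  ],
)

```text
clock: 38.88
eef_pos: [0.56, 0.1593, 0.1997]
tool_rot: [-180.0, -0.0, -42.7]
force: [0.3, -0.4, -0.3]
gripper_width: 0.902
```

Call:
servo_tool(
  targets=[
    {"travel": [-0.036, -0.036, 0], "dr": [0, 0, 0], "claw": 90},
    {"travel": [-0.025, -0.025, 0], "dr": [0, 0, 0], "claw": 90},
    {"travel": [0, 0, 0], "dr": [0, 0, 0], "claw": 90},
    {"travel": [0, 0, 0], "dr": [0, 0, 0], "claw": 90},
  ],
)

```text
clock: 39.38
eef_pos: [0.5569, 0.2432, 0.1991]
tool_rot: [180.0, -0.0, -42.7]
force: [0.4, -0.2, -0.2]
gripper_width: 0.9
```

```bash
python3 caps.py
python3 - <<'E'
from h import *
c=camera("top");P=cloud(c);O=np.array([.5156,-.2088]);e=np.array([.678,.735]);ex=np.array([e[1],-e[0]])
for k in HUE:
    l,b=blobs(c,k,90,40)
    for i,n,ce in b:
        p=P[l==i]
        if n<400 and np.median(p[:,2])>.08:
            q=np.median(p,0)[:2]-O;print(k,"tray x,y",(q@ex).round(3),(q@e).round(3),"z",np.percentile(p[:,2],90).round(3))
x,y,z=np.moveaxis(P,-1,0)
for n,xr,zr in(("jar",(.62,.76),(.06,.1)),("mouse",(.4,.56),(.012,.045))):
    m=(x>xr[0])&(x<xr[1])&(y>-.05)&(y<.1)&(z>zr[0])&(z<zr[1]);print(n,cv2.minAreaRect(P[m][:,:2].astype(np.float32)))
a=camera("side")["frame"][140:330,240:410,::-1];b=c["frame"][120:270,140:450,::-1]
cv2.imwrite("pics/end.png",np.hstack([cv2.resize(a,(340,380)),cv2.resize(b,(460,380))]))
E
```

```text
red 82 [310. 120.] hi 0.026 xy [0.564 0.324] cap xy [0.555 0.239]
red 28 [ 89. 135.] hi 0.295 xy [0.072 0.042] cap xy [-0.059  0.283]
red 137 [ 13. 160.] hi 0.323 xy [-0.019 -0.061] cap xy [-0.236  0.215]
red 29 [ 14. 169.] hi 0.309 xy [-0.023 -0.066] cap xy [-0.223  0.179]
red 29 [ 99. 176.] hi 0.191 xy [0.06  0.014] cap xy [-0.001  0.117]
red 124 [344. 228.] hi 0.101 xy [ 0.574 -0.15 ] cap xy [ 0.575 -0.146]
green 54 [303. 131.] hi 0.026 xy [0.536 0.277] cap xy [0.529 0.196]
green 114 [330. 246.] hi 0.101 xy [ 0.535 -0.193] cap xy [ 0.536 -0.189]
blue 27 [201.   1.] hi 0.16 xy [0.243 0.921] cap xy [0.224 1.071]
blue 87 [295. 143.] hi 0.025 xy [0.505 0.23 ] cap xy [0.5   0.152]
blue 124 [314. 264.] hi 0.101 xy [ 0.495 -0.232] cap xy [ 0.495 -0.227]
purple 84 [287. 155.] hi 0.025 xy [0.476 0.184] cap xy [0.474 0.11 ]
purple 133 [299. 283.] hi 0.101 xy [ 0.458 -0.27 ] cap xy [ 0.459 -0.266]
jar (0.6878323554992676, 0.006685070693492889)
mouse (0.5737587213516235, 0.007387284189462662)
red tray x,y 0.0 0.086 z 0.102
green tray x,y 0.0 0.027 z 0.102
blue tray x,y -0.002 -0.029 z 0.103
purple tray x,y -0.003 -0.081 z 0.102
jar ((0.6891958117485046, 0.00784296914935112), (0.05259065330028534, 0.055245861411094666), 89.14891815185547)
mouse ((0.4811790883541107, 0.009014241397380829), (0.10000920295715332, 0.05783785134553909), 14.009288787841797)
```

View pics/end.png

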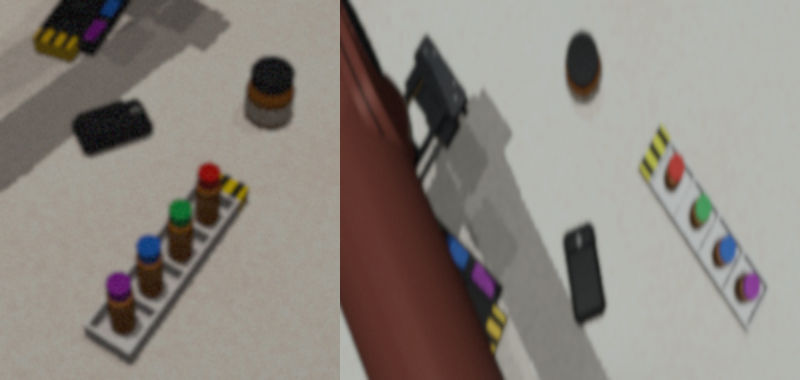

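The picture shows all four vials upright in the tray. From the striped end they run red (208,190), green (180,230), blue (150,265), purple (120,300). The mouse and jar have not moved.

```bash
python3 -c "
from rig import *
print(job_done(), get_obs()['clock'])"
```

```text
the job is handed in; nothing more can be done
the job is handed in; nothing more can be done
```

The sampler tray is loaded with the row reversed, and I handed the job in at about 39.5 s of the 128 s allowed. The vial nearest the storage rack's stripes (purple) is in the tray pocket farthest from the tray's stripes. Blue and green follow in order, and red stands right beside the stripes.

- **Placement:** the last camera check put the vials within about 3 mm of their pocket centres. Cap tops read 0.101–0.103 m against the 0.099 m expected, which is within the calibration, and all four stand upright.
- **Bystanders:** the jar and mouse positions matched the start to within about 1 mm (mouse angle 14.0° against 13.2°).
- **Arm:** the gripper was clear of everything, with about 0.5 N or less showing on the wrist.

Two readings were slightly off:
- **Grip width:** the fingers read 0.30 of the stroke on green and red against 0.32 on purple and blue. Pictures showed green and red hanging upright.
- **Blue pick:** I gripped it about 4 mm off centre along the row. It still landed within 2 mm of its pocket centre.

My first mouse-position filter also picked up the jar, so I repeated that check with a tighter region.

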